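# Pack specimens in matching holders and lock the infectious one in its canister

## Robot

A 6-joint arm with a two-finger parallel gripper is mounted at the origin on a cart in front of the work surface, level with it; the furniture and walls round the work are solid. World frame = base frame: x ahead of the robot, y to its left, z up, the work surface at z = 0. Lengths are in mm, angles in rad, forces in N, time in s.
With the tool pointing down it reaches from about 350 to 775 mm from the base axis. Payload 7.3 kg.
Tool frame: the origin (TCP) lies between the finger pads, 19 mm behind the fingertips; this is the grasp point; z points along the fingers, y is the line along which they close (so a half turn about z gives the same grasp; the last joint's range is limited). The gripper opens to 92 mm and grips with 3 to 60 N. Pads are 19 mm wide; open, the fingers measure 130 mm over their backs; the gripper's body (75 mm by 190 mm) begins 47 mm behind the grasp point.
Start: joints at [1.074, 0.342, 1.524, -0, 1.275, -0.146], TCP at [180.401, 493.05, 245.541] pointing down, gripper open.
Joint ranges: [-2.53, 2.53], [-0.77, 2.02], [0.04, 2.7], [-1, 4.14], [0.28, 2.66], [-3.11, 3.11]. Speed limits (rad/s): [2.57, 2.57, 3.14, 3.14, 3.14, 3.14].

## Interface

Orientations are given as [roll, pitch, yaw] about the fixed x, y, z axes, in that order (R = Rz(yaw) Ry(pitch) Rx(roll)).
In Python, from plant import bot gives the robot as it stands. The module is installed in compiled form; this text tells all that it offers.
- The arm moves only by the shell command python3 -m crank 'ROWS'. ROWS is JSON, a list that holds one entry, the list of rows, each a list of 5 numbers: the opening, from 0 (shut) to 1 (fully open), then the shift along the tool's x, y, z in cm, then the turn about the tool's z in degrees. In form: [[[claw, x, y, z, turn], ...]]. A call has exactly 10 rows; each row is the pose to reach, as a shift and turn from the pose commanded when the call began, along the tool's axes at that moment; what a row does not reach only later rows make up. A row lasts 1/10 s, in which the tool goes at most 50 mm and 8.59 degrees, less where a joint would pass 70% of its speed; a pose out of reach is approached as far as the arm can. A call with a gripper value outside its range is refused whole. The fingers move at their own pace and stop on an object; the grip force is fixed at half the most. Time passes only in rows, so rows that repeat a pose let the fingers close, or fill a call up. It gives the time, the measured TCP pose, the force, the opening and the grip force at its end, in the units of the state.
- bot.get_obs(): the state, without advancing time (a new reading comes with each control period).
- bot.capture(name): name is "scene" or "top" or "wrist"; returns (picture, depth): 384x512x3 uint8, red, green, blue; 384x512 float32, mm along the optical axis (not along the pixel's ray), 0 where there is no reading.
- bot.calibration(name): a dict with "vertical_fov" (degrees; the focal length in pixels is half the picture's height over the tangent of half this angle, whatever the lens; pixels are square), "cx", "cy" (the principal point, pixels), "rvec" (rotation vector, rad) and "tvec" (3), from world to camera coordinates, as OpenCV has them; the wrist camera has in their place "tool_from_camera" (4x4, takes a point from camera to tool coordinates, whose origin is the TCP and whose axes are the flange's). Camera axes: x right, y down, z forward; pixel columns grow to the right and rows downward; lengths in mm; the calibration is good to about 2 mm. A picture is of the moment at which its call begins: read the wrist's pose just before it. calibration takes no time and is no camera call.
- bot.close_job(): hands the job in; it is judged then, once.
The state is a dict: "time": time; "joint_positions": joint angles; "dq": joint speeds; "tau": joint torques, N m; "tool_pos": TCP position; "tcp_rot": TCP orientation; "contact_force": force on the tool from outside, world axes, zero at the start; "moment": the same for the moment, N m; "grip_width": finger opening in mm; "finger_force": force on a finger pad.
Only numpy, scipy, OpenCV 4.12 (cv2) and the standard library are available. Lean on these libraries where they do the work, as an engineer would, in place of code of your own. Each camera call takes 0.05 s, during which the arm holds its last target. There are 200 camera calls.

## Task

Get the specimens ready for the courier: stand the blue-lidded cup in the blue-ringed stand, the white-capped amber bottle with the red label in the red-ringed stand and the black-capped amber bottle with the green label in the green-ringed stand. The orange-lidded cup is infectious: stand it in the orange canister foot, put the white canister shell with the orange grip bar down over it and twist the shell clockwise to its stop, so that it is locked with its bar pointing at the two white index marks of the foot. Set every specimen fully down in its holder without dropping it, and keep it upright all the way.

Things in the scene. Friction and masses are not known exactly. Their poses are not given: they have to be found in the camera images.
- orange_cup: Loose white specimen cup with an ORANGE screw lid (fixed on), upright; 69 mm high, body 58 mm across, lid (top 13 mm) 62 mm across; about 0.06 kg. Origin at the centre of its underside, z up. Grasp it across the lid from above. It belongs in the canister foot.
- blue_cup: Loose white specimen cup with a BLUE screw lid (fixed on), same sizes as the orange one. Origin at the centre of its underside, z up. It belongs in the blue-ringed cup stand.
- red_bottle: Loose amber dropper bottle with a WHITE cap and a RED label; 81 mm high, body 36 mm across up to about 50 mm, cap 24 mm across from 62 mm up; about 0.06 kg. Origin at the centre of its underside, z up. Grasp the body. It belongs in the red-ringed stand.
- green_bottle: Loose amber dropper bottle with a BLACK cap and a GREEN label; 67 mm high, body 36 mm across up to about 40 mm, cap 24 mm across from 52 mm up; about 0.06 kg. Origin at the centre of its underside, z up. Grasp the body. It belongs in the green-ringed stand.
- canister_shell: Loose canister shell, hollow bell (84 inside, 76 deep) standing mouth down: white body 89 mm across, orange collar 100 across; on top an orange grip bar along its x, 56 long, 15 thick (along y), 79 to 103 above the mouth. 0.12 kg. Origin: centre of the mouth, z up. Two bayonet tabs inside the collar at +y and -y, 26 degrees wide. Grip the bar, TCP about 100 above the mouth. Half-turn symmetric.
- canister_foot: Fixed orange canister foot, origin under its centre: flange 102 mm across, top at z 8; ring 80 outside, 72 inside, to z 26; cup stands inside at z 8, shell's mouth sits on the flange at z 8 (2.5 play). Lugs at +y, -y; ears with white index marks at +x, -x. Put the shell on with its bar 40 to 90 degrees counter-clockwise (from above) of foot x, then turn clockwise to 0; stop at -2. Turns freely.
- cup_stand: Fixed round stand, white foot 96 mm across with a BLUE ring wall on it: 86 mm outside, 74 mm inside, top 28 mm above the desk, grey floor 6 mm above the desk on which the cup stands. Origin at the centre of its underside, z up.
- red_stand: Fixed small bottle stand, square white foot 72 x 72 x 6 mm with a RED ring wall on it: 63 mm outside, 50 mm inside, top 26 mm above the desk, grey floor 6 mm above the desk on which the bottle stands. Origin at the centre of its underside, z up.
- green_stand: Fixed small bottle stand with a GREEN ring wall on a square white foot, same sizes as the red one. Origin at the centre of its underside, z up.
There are look-alikes about, which are no part of the job. Of the things that look like the blue_cup, the larger one is meant.

How it is judged (in metres and radians):
At the end, for the whole second after the job is handed in: Each cup and bottle stands on the floor of its own holder (within 10 mm of centre, 4 mm of floor height, 7 degrees of upright); the shell sits on the foot's flange over the orange-lidded cup (6 mm, 3 mm, 4.5 degrees), bar within 12 degrees of the foot's x axis; all at rest (horizontal distance between orange_cup and canister_foot below 0.0105 m and z of orange_cup in the frame of canister_foot between 0.005 and 0.012 m and angle between each of orange_cup, blue_cup, red_bottle, green_bottle's own z axis and vertical below 0.12 rad and linear speed of each of orange_cup, blue_cup, red_bottle, green_bottle, canister_shell below 0.02 m/s and horizontal distance between blue_cup and cup_stand below 0.0105 m and z of blue_cup in the frame of cup_stand between 0.003 and 0.01 m and horizontal distance between red_bottle and red_stand below 0.0095 m and z of red_bottle in the frame of red_stand between 0.003 and 0.01 m and horizontal distance between green_bottle and green_stand below 0.0095 m and z of green_bottle in the frame of green_stand between 0.003 and 0.01 m and horizontal distance between canister_shell and canister_foot below 0.006 m and z of canister_shell in the frame of canister_foot between 0.005 and 0.0115 m and angle between canister_shell's own z axis and vertical below 0.08 rad and angle between the x axis of canister_shell and the x axis of canister_foot, either way round below 0.21 rad); the robot touches nothing.
It fails at once if a cup or bottle is tipped more than 30 degrees (angle between any of orange_cup, blue_cup, red_bottle, green_bottle's own z axis and vertical above 0.52 rad).
It fails at once if a cup or bottle is dropped or thrown (faster than 0.8 m/s while the fingers do not hold it, as after a fall of more than about 3 cm) ((linear speed of orange_cup above 0.8 m/s and contact force between orange_cup and the fingers below 0.05 N) or (linear speed of blue_cup above 0.8 m/s and contact force between blue_cup and the fingers below 0.05 N) or (linear speed of red_bottle above 0.8 m/s and contact force between red_bottle and the fingers below 0.05 N) or (linear speed of green_bottle above 0.8 m/s and contact force between green_bottle and the fingers below 0.05 N)).
It also fails if it takes over 128 s, if anything falls off the work surface, if the arm or the gripper's body presses on something with over 40 N, if the wrist force passes 120 N, or if a joint passes its speed limit or range.

## Working session

There is one attempt and no reset: what is moved stays moved. The work goes in short steps, Python scripts to look and compute and a shell command to move; the robot and the scene stay as the last step left them, time stands still between calls to the robot, and variables do not carry over. Pictures are saved under pics/ and viewed, at most 14 in all, crops included, and the job is handed in when it is done.

```bash
mkdir -p pics; cat > h.py <<'E'
import numpy as np, cv2
from plant import bot
def cam(name):
    c=bot.calibration(name); f=192/np.tan(np.radians(c["vertical_fov"])/2)
    return c,f
def save(name,fn):
    im,d=bot.capture(name); cv2.imwrite(f'pics/{fn}.png',cv2.cvtColor(im,cv2.COLOR_RGB2BGR)); np.savez(f'pics/{fn}.npz',im=im,d=d); return im,d
def world(name,d):
    c,f=cam(name); v,u=np.mgrid[:384,:512]
    P=np.stack([(u-c["cx"])/f*d,(v-c["cy"])/f*d,d],-1)
    R=cv2.Rodrigues(np.array(c["rvec"],float))[0]; t=np.array(c["tvec"],float).ravel()
    W=(P-t)@R
    W[d==0]=np.nan
    return W
E
python3 - <<'E'
from h import *
for n in("scene","top","wrist"):
    print(n,bot.calibration(n))
o=bot.get_obs(); print(o)
for n in("scene","top","wrist"): save(n,n+'0')
E
```

```text
scene {'vertical_fov': 49.86733114832188, 'cx': 257.81193506549494, 'cy': 195.1964576530247, 'rvec': array([ 2.18047888, -1.64359063,  0.4139726 ]), 'tvec': array([-70.80288338, 485.56685726, 737.19935083])}
top {'vertical_fov': 45.16277068209681, 'cx': 259.6675927754223, 'cy': 187.08814207968783, 'rvec': array([ 2.12124271, -2.09014427,  0.23316819]), 'tvec': array([ 79.74306478, 501.44319706, 921.59794309])}
wrist {'vertical_fov': 64.85123637817614, 'cx': 254.9530666257421, 'cy': 186.06052195135157, 'tool_from_camera': array([[-5.66322100e-04, -9.60095199e-01, -2.79672822e-01,
         7.61209798e+01],
       [ 9.99999619e-01, -3.57795292e-04, -7.96660685e-04,
        -7.07696039e-01],
       [ 6.64804481e-04, -2.79673166e-01,  9.60095036e-01,
        -1.37539467e+02],
       [ 0.00000000e+00,  0.00000000e+00,  0.00000000e+00,
         1.00000000e+00]])}
{'time': 0.0, 'joint_positions': array([ 1.07400202e+00,  3.42715786e-01,  1.52500989e+00, -1.07554918e-05,
        1.27544026e+00, -1.45993853e-01]), 'dq': array([ 5.74421371e-04, -5.13015814e-04,  9.53483697e-04, -1.68306849e-03,
        9.51172845e-05, -1.41719850e-03]), 'tau': array([ 1.24086666e-03, -4.31243598e+01, -2.44222087e+01,  7.16754911e-02,
        5.60031622e-02, -1.50385613e-04]), 'tool_pos': array([180.20787089, 492.68887292, 244.85104985]), 'tcp_rot': array([-3.14003461e+00, -2.18698784e-04,  2.79079517e+00]), 'contact_force': array([-0.52419595, -0.37202001, -0.81028238]), 'moment': array([ 0.01271176,  0.04595248, -0.06740228]), 'finger_force': 0.0, 'grip_width': 91.74644559015059}
```

View pics/scene0.png

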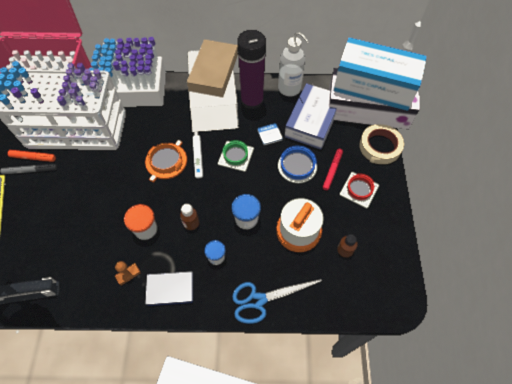

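View pics/top0.png

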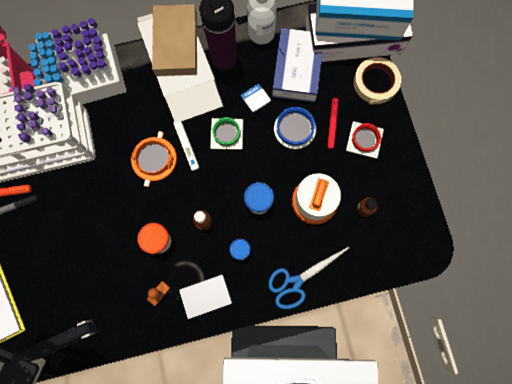

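The scene and top views show all ten items. In the top view the pixels are: orange cup (154,238), blue cup (259,198) with its small decoy at (240,249), white-capped bottle (202,219), black-capped bottle (368,206), shell (317,198), foot (154,159), and the green, blue and red stands at (227,132), (295,127) and (365,139).

```bash
cat > m.py <<'E'
from h import *
pix={'top':dict(oc=(154,238),bc=(259,198),rb=(202,219),gb=(368,206),sh=(317,198),ft=(154,159),gs=(227,132),bs=(295,127),rs=(365,139)),
'scene':dict(oc=(139,218),bc=(246,204),rb=(187,210),gb=(349,240),sh=(302,216),ft=(166,160),gs=(235,153),bs=(298,163),rs=(360,187))}
zr=dict(oc=(62,76),bc=(62,76),rb=(74,88),gb=(60,74),sh=(66,90),ft=(18,34),gs=(19,33),bs=(21,35),rs=(19,33))
rad=dict(oc=40,bc=40,rb=22,gb=22,sh=60,ft=56,gs=44,bs=54,rs=44)
def circ(P):  # robust: min enclosing circle of trimmed pts
    (c,r)=cv2.minEnclosingCircle(P.astype(np.float32)); return np.array(c),r
def measure(a,b):
    for n,fn in(('top',a),('scene',b)):
        z=np.load(f'pics/{fn}.npz'); W=world(n,z['d'].astype(float))
        for k,(u,v) in pix[n].items():
            p=W[v-3:v+4,u-3:u+4].reshape(-1,3); c0=np.nanmedian(p,0)
            q=W.reshape(-1,3); m=(np.hypot(*(q[:,:2]-c0[:2]).T)<rad[k]+12)&(q[:,2]>zr[k][0])&(q[:,2]<zr[k][1])
            s=q[m]
            if len(s)<8: print(n,k,c0.round(),len(s)); continue
            c,r=circ(s[:,:2]); print(n,k,'seed',c0.round(),'n',len(s),'circ',c.round(1),round(r,1),'mean',s.mean(0).round(1))
if __name__=='__main__': measure('top0','scene0')
E
python3 m.py
```

```text
top oc seed [388. 301.  67.] n 730 circ [388.  304.5] 31.4 mean [387.6 304.1  67.3]
top bc seed [474.  88.  67.] n 696 circ [476.3  89.3] 31.6 mean [475.9  89.7  67.4]
top rb seed [427. 203.  79.] n 98 circ [431.4 209.3] 11.2 mean [430.8 209.1  80. ]
top gb seed [ 462. -139.   64.] n 96 circ [ 466.5 -145.7] 11.8 mean [ 466.1 -144.4   65.8]
top sh seed [469. -28. 102.] n 1256 circ [480.8 -33.9] 44.8 mean [478.7 -32.7  79.1]
top ft seed [572. 325.   9.] n 265 circ [572.9 327.7] 45.3 mean [569.2 326.1  23.3]
top gs seed [639. 164.   6.] n 238 circ [635.1 165.7] 31.9 mean [635.9 165.9  23.4]
top bs seed [653.   8.   6.] n 313 circ [650.1   9.6] 43.8 mean [651.7   8.8  25.6]
top rs seed [ 627. -151.    7.] n 240 circ [ 626.2 -149. ] 32.7 mean [ 627.  -150.7   23.7]
scene oc seed [389. 303.  67.] n 609 circ [389.6 305.8] 31.2 mean [388.8 305.4  66.5]
scene bc seed [485.  92.  66.] n 579 circ [478.   91.6] 31.4 mean [477.1  91.   66.5]
scene rb seed [431. 207.  79.] n 80 circ [432.5 211. ] 11.8 mean [432.  210.4  79. ]
scene gb seed [ 465. -141.   65.] n 91 circ [ 468.7 -143.9] 11.5 mean [ 467.  -143.3   64.8]
scene sh seed [477. -33. 101.] n 1116 circ [482.  -32.1] 44.9 mean [477.5 -32.4  77.8]
scene ft seed [574. 327.   8.] n 218 circ [574.2 329. ] 44.4 mean [571.  326.3  22.3]
scene gs seed [644. 169.   5.] n 174 circ [637.1 167.3] 32.2 mean [639.  168.3  22.9]
scene bs seed [660.  10.   6.] n 288 circ [666.4   9.6] 59.2 mean [664.3  10.1  25. ]
scene rs seed [ 634. -150.    5.] n 190 circ [ 627.8 -148.7] 32.3 mean [ 629.3 -148.7   22.8]
```

View pics/wrist0.png

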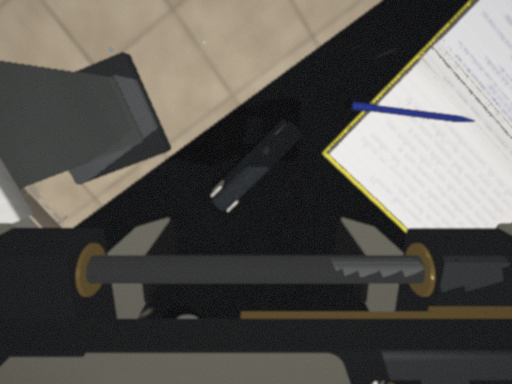

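```bash
cat > g.py <<'E'
from h import *
def pts():
    L=[]
    for n in('top','scene'):
        z=np.load(f'pics/{n}0.npz'); W=world(n,z['d'].astype(float)); L.append(np.c_[W.reshape(-1,3),z['im'].reshape(-1,3)])
    A=np.vstack(L); return A[~np.isnan(A[:,0])]
def clear(A,x,y,ztcp,yawdeg,ign=50,half=45.):
    a=np.radians(yawdeg); d=A[:,:2]-[x,y]; tx=d@[np.cos(a),np.sin(a)]; ty=d@[np.sin(a),-np.cos(a)]
    far=np.hypot(*d.T)>ign
    b=(abs(tx)<45)&(abs(ty)<105)&far; f=(abs(tx)<14)&(abs(ty)<half+24)&far
    return (round(ztcp+47-np.percentile(A[b,2],99.8)),round(ztcp-19-(np.percentile(A[f,2],99.5) if f.any() else 0)))
E
python3 - <<'E'
from g import *
A=pts()
# bar
for n in('top','scene'):
    z=np.load(f'pics/{n}0.npz'); W=world(n,z['d'].astype(float)).reshape(-1,3); C=z['im'].reshape(-1,3).astype(int)
    s=W[(np.hypot(W[:,0]-481,W[:,1]+33)<45)&(W[:,2]>95)&(W[:,2]<108)]
    r=cv2.minAreaRect(s[:,:2].astype(np.float32)); e=np.linalg.svd(s[:,:2]-s[:,:2].mean(0))[2][0]
    print(n,'bar',r,np.degrees(np.arctan2(e[1],e[0])),s.mean(0),len(s))
    d=np.hypot(W[:,0]-573.5,W[:,1]-328.3)
    w=(d<75)&(d>40)&(C.min(1)>150)&(W[:,2]<40)
    for p in W[w]: pass
    q=W[w]; ang=np.degrees(np.arctan2(q[:,1]-328.3,q[:,0]-573.5)); print('white',len(q),np.c_[ang,d[w],q[:,2]].round()[::max(1,len(q)//14)].tolist())
    for k,c in dict(green=(636,166.5),blue=(651,9.6),red=(627,-149)).items():
        dd=np.hypot(*(W[:,:2]-c).T); i={'red':0,'green':1,'blue':2}[k]
        j=[a for a in range(3) if a!=i]
        m=(dd<60)&(C[:,i]>C[:,j].max(1)*1.5+20)&(W[:,2]>15)&(W[:,2]<40); s=W[m]; s=s[s[:,2]>np.percentile(s[:,2],40)]
        print(k,cv2.minEnclosingCircle(s[:,:2].astype(np.float32)),s[:,2].mean())
    m=(np.hypot(*(W[:,:2]-[573.5,328.3]).T)<65)&(C[:,0]>C[:,2]*2+30)&(W[:,2]>3)&(W[:,2]<40); s=W[m]
    print('foot',cv2.minAreaRect(s[:,:2].astype(np.float32)),cv2.minEnclosingCircle(s[:,:2].astype(np.float32)))
    fl=s[(s[:,2]<12)]; print(' flange',len(fl),cv2.minEnclosingCircle(fl[:,:2].astype(np.float32)))
    m=(np.hypot(*(W[:,:2]-[405,110]).T)<60)&(C[:,2]>C[:,0]*1.5+30)&(W[:,2]>25)&(W[:,2]<58)&(np.hypot(*(W[:,:2]-[477,90]).T)>42); s=W[m]
    print('decoy',s.mean(0),len(s))
for nm,x,y,z,ig in[('oc',389,305,60,40),('ft',573.5,328,70,54),('bc',477,90.5,60,40),('bs',651,9.6,66,52),('rb',432,210,42,26),('rs',627,-149,48,50),('gb',467,-144.5,42,26),('gs',636,166.5,48,50),('sh',481,-33,100,60),('ft2',573.5,328,108,54)]:
    print(nm,[(a,clear(A,x,y,z,a,ig)) for a in range(0,180,15)])
E
```

```text
top bar ((480.53173828125, -33.599945068359375), (14.971875190734863, 55.0319709777832), 71.85189056396484) 161.94755405182457 [479.81628311 -33.15542033 102.27860278] 203
white 77 [[-9.0, 63.0, 8.0], [-12.0, 61.0, 9.0], [-12.0, 59.0, 7.0], [-15.0, 57.0, 8.0], [-10.0, 51.0, 9.0], [-52.0, 73.0, 6.0], [-60.0, 74.0, 10.0], [-65.0, 71.0, 8.0], [-70.0, 71.0, 11.0], [-74.0, 74.0, 8.0], [-81.0, 75.0, 7.0], [169.0, 52.0, 10.0], [172.0, 53.0, 9.0], [166.0, 59.0, 6.0], [167.0, 61.0, 8.0], [169.0, 63.0, 8.0]]
green ((635.321533203125, 165.437255859375), 31.76938247680664) 24.715002458738265
blue ((650.4075927734375, 9.605856895446777), 43.58123016357422) 26.69356536075683
red ((626.188720703125, -149.4520721435547), 32.492431640625) 24.926054288891127
foot ((574.0250854492188, 327.44989013671875), (103.2715072631836, 102.86920166015625), 30.03734588623047) ((572.4935302734375, 322.832763671875), 63.9774169921875)
 flange 531 ((572.4935302734375, 322.832763671875), 63.9774169921875)
decoy [369.66936386 127.43904172  46.4117886 ] 336
scene bar ((481.66229248046875, -31.799070358276367), (15.71681
[... 2336 characters left out ...]
05, (84, 19)), (120, (84, 19)), (135, (6, 19)), (150, (-14, 19)), (165, (-12, -51))]
gs [(0, (17, 25)), (15, (25, 25)), (30, (81, 25)), (45, (31, 25)), (60, (24, 25)), (75, (15, 25)), (90, (8, -42)), (105, (8, -46)), (120, (8, -47)), (135, (8, -47)), (150, (8, -42)), (165, (10, -40))]
sh [(0, (77, 77)), (15, (77, 77)), (30, (77, 77)), (45, (142, 78)), (60, (142, 77)), (75, (142, 76)), (90, (142, 76)), (105, (142, 77)), (120, (142, 77)), (135, (142, 77)), (150, (78, 77)), (165, (77, 77))]
ft2 [(0, (142, 86)), (15, (141, 85)), (30, (84, 85)), (45, (76, 85)), (60, (80, 80)), (75, (79, 77)), (90, (76, 77)), (105, (144, 85)), (120, (144, 85)), (135, (149, 85)), (150, (142, 85)), (165, (142, 85))]
```

```bash
cat > go.py <<'E'
import sys
from h import *
# usage: go.py x y z yawdeg  -> shift in cm in tool axes, turn deg
x,y,z,w=map(float,sys.argv[1:5]); o=bot.get_obs()
R=cv2.Rodrigues(np.zeros(3))[0]
from scipy.spatial.transform import Rotation as Ro
r=Ro.from_euler('xyz',o['tcp_rot']); s=r.inv().apply(np.array([x,y,z])-o['tool_pos'])/10
t=np.degrees(o['tcp_rot'][2])-w; t=(t+180)%360-180
print('at',o['tool_pos'].round(1),'yaw',round(np.degrees(o['tcp_rot'][2]),1),'t',round(o['time'],2),'grip',round(o['grip_width'],1),round(o['finger_force'],1),'F',o['contact_force'].round(1),'| shift',s.round(2),'turn',round(t,1))
E
python3 go.py 389 305.2 160 160
```

```text
at [180.3 492.8 245. ] yaw 159.9 t 0.15 grip 91.6 0.0 F [-0.6  0.3 -0.4] | shift [-26.05 -10.43   8.51] turn -0.1
```

```bash
python3 -m crank '[[[1,-4,-1.6,0,0],[1,-8.6,-3.5,0,0],[1,-13,-5.2,1,0],[1,-17.4,-7,3,0],[1,-21.7,-8.7,5,0],[1,-25,-10,7,0],[1,-26.05,-10.43,8.5,0],[1,-26.05,-10.43,8.5,0],[1,-26.05,-10.43,8.5,0],[1,-26.05,-10.43,8.5,0]]]'; python3 - <<'E'
from h import *
from scipy.spatial.transform import Rotation as Ro
o=bot.get_obs(); im,d=save('wrist','w1'); c,f=cam('wrist'); d=d.astype(float)
v,u=np.mgrid[:384,:512]; P=np.stack([(u-c['cx'])/f*d,(v-c['cy'])/f*d,d,np.ones_like(d)],-1)@np.array(c['tool_from_camera']).T
W=(Ro.from_euler('xyz',o['tcp_rot']).apply(P[...,:3].reshape(-1,3))+o['tool_pos']); ok=(d.ravel()>150)
s=W[ok&(np.hypot(W[:,0]-389,W[:,1]-305)<50)&(W[:,2]>60)&(W[:,2]<78)]
print(len(s),s.mean(0),cv2.minEnclosingCircle(s[:,:2].astype(np.float32)))
E
python3 go.py 389 305.2 62 160
```

```text
time: 1.15
tool_pos: [388.9, 306.5, 161.4]
tcp_rot: [3.14, 0.001, 2.792]
contact_force: [0.1, -0.5, 0.4]
grip_width: 91.7
finger_force: 0.0
4392 [387.88680798 305.77743331  66.08138622] ((389.5581970214844, 305.3505554199219), 31.418603897094727)
at [388.8 306.6 161.5] yaw 160.0 t 1.2 grip 91.9 0.0 F [0.2 0.1 0. ] | shift [-0.05 -0.14  9.95] turn -0.0
```

View pics/w1.png

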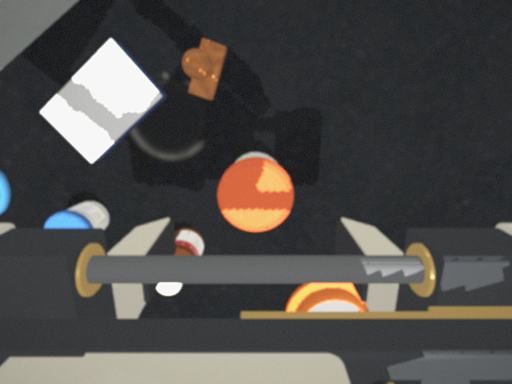

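The wrist view shows the orange lid at (256,192) with the white-capped, red-labelled bottle at (185,245). The wrist measurement (389.5, 305.4) agrees with the fixed cameras. Next I descend, grip and lift.

```bash
python3 -m crank '[[[1,0,-0.1,3,0],[1,0,-0.1,6,0],[1,0,-0.1,8.5,0],[1,0,-0.1,9.7,0],[1,0,-0.1,9.95,0],[1,0,-0.1,9.95,0],[0.3,0,-0.1,9.95,0],[0.3,0,-0.1,9.95,0],[0.3,0,-0.1,9.95,0],[0.3,0,-0.1,9.95,0]]]'; python3 go.py 573.7 328 120 160
```

```text
time: 2.2
tool_pos: [389.1, 304.8, 61.5]
tcp_rot: [3.141, 0.001, 2.791]
contact_force: [-0.2, 0.6, 0.1]
grip_width: 64.3
finger_force: 0.4
at [389.1 304.8  61.5] yaw 159.9 t 2.2 grip 64.3 0.4 F [-0.2  0.6  0.1] | shift [-16.54   8.53  -5.83] turn -0.1
```

```bash
python3 -m crank '[[[0.3,0,0,0,0],[0.3,0,0,0,0],[0.3,0,0,-1.5,0],[0.3,0,0,-4,0],[0.3,-2,1,-6,0],[0.3,-5,2.5,-6,0],[0.3,-8.5,4.3,-6,0],[0.3,-12,6,-6,0],[0.3,-14.5,7.5,-6,0],[0.3,-15,7.7,-6,0]]]'; python3 - <<'E'
from h import *
from scipy.spatial.transform import Rotation as Ro
o=bot.get_obs(); im,d=save('wrist','w2'); c,f=cam('wrist'); d=d.astype(float)
v,u=np.mgrid[:384,:512]; P=np.stack([(u-c['cx'])/f*d,(v-c['cy'])/f*d,d,np.ones_like(d)],-1)@np.array(c['tool_from_camera']).T
W=(Ro.from_euler('xyz',o['tcp_rot']).apply(P[...,:3].reshape(-1,3))+o['tool_pos']); C=im.reshape(-1,3)
s=W[(d.ravel()>150)&(np.hypot(W[:,0]-573,W[:,1]-328)<60)&(W[:,2]>18)&(W[:,2]<34)]
print(len(s),s.mean(0),cv2.minEnclosingCircle(s[:,:2].astype(np.float32)))
E
python3 go.py 573.7 328 120 160
```

```text
time: 3.2
tool_pos: [558.8, 325.2, 120.2]
tcp_rot: [3.141, 0.001, 2.789]
contact_force: [-0.7, 0.2, -1.1]
grip_width: 61.7
finger_force: 30.0
900 [558.52128795 347.49252151  22.34505435] ((574.0108032226562, 329.24273681640625), 44.527618408203125)
at [557.7 325.  120. ] yaw 159.8 t 3.25 grip 61.7 30.0 F [ 0.7 -0.9 -0.3] | shift [-1.4   0.84  0.  ] turn -0.2
```

View pics/w2.png

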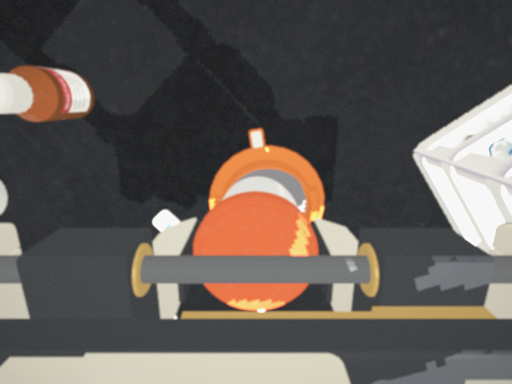

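The wrist view shows the cup held at (257,250) and the foot ring behind it, centred near (267,200), with its near ear mark at (257,138). I lower it into the foot.

```bash
python3 -m crank '[[[0.3,-1.4,0.9,0,0],[0.3,-1.4,0.9,0,0],[0.3,-1.4,0.9,2,0],[0.3,-1.4,0.9,3.6,0],[0.3,-1.4,0.9,4.5,0],[0.3,-1.4,0.9,4.9,0],[0.3,-1.4,0.9,4.9,0],[0.3,-1.4,0.9,4.9,0],[0.3,-1.4,0.9,4.9,0],[0.3,-1.4,0.9,4.9,0]]]'; python3 go.py 573.7 328.5 69.5 160
```

```text
time: 4.25
tool_pos: [572.7, 329.2, 72.7]
tcp_rot: [3.141, 0.001, 2.791]
contact_force: [0.3, 0.0, -0.6]
grip_width: 61.3
finger_force: 30.0
at [572.7 329.2  72.7] yaw 159.9 t 4.25 grip 61.3 30.0 F [ 0.3  0.  -0.6] | shift [-0.12 -0.03  0.32] turn -0.1
```

```bash
python3 -m crank '[[[0.3,-0.1,0,0.1,0],[0.3,-0.1,0,0.2,0],[0.3,-0.1,0,0.25,0],[0.3,-0.1,0,0.25,0],[0.3,-0.1,0,0.25,0],[0.3,-0.1,0,0.25,0],[0.3,-0.1,0,0.25,0],[0.3,-0.1,0,0.25,0],[0.3,-0.1,0,0.25,0],[0.3,-0.1,0,0.25,0]]]'; python3 go.py 573.7 328.5 69.5 160
```

```text
time: 5.25
tool_pos: [573.3, 328.7, 69.5]
tcp_rot: [3.142, -0.0, 2.791]
contact_force: [0.3, -0.6, -0.7]
grip_width: 61.4
finger_force: 30.0
at [573.3 328.7  69.5] yaw 159.9 t 5.25 grip 61.4 30.0 F [ 0.3 -0.6 -0.7] | shift [-0.04 -0.01  0.  ] turn -0.1
```

```bash
python3 -m crank '[[[0.3,0,0,0.05,0],[0.3,0,0,0.05,0],[0.9,0,0,0.05,0],[0.9,0,0,0.05,0],[0.9,0,0,0.05,0],[0.9,0,0,0.05,0],[0.9,0,0,-2,0],[0.9,0,0,-6,0],[0.9,0,0,-10.5,0],[0.9,0,0,-12,0]]]'; python3 go.py 481.2 -33 190 161.8
```

```text
time: 6.25
tool_pos: [575.1, 329.5, 195.0]
tcp_rot: [3.136, 0.006, 2.791]
contact_force: [0.8, -0.1, 0.1]
grip_width: 82.7
finger_force: 0.0
at [575.1 329.5 195. ] yaw 159.9 t 6.25 grip 82.7 0.0 F [ 0.8 -0.1  0.1] | shift [ -3.64 -37.27   0.31] turn -1.9
```

```bash
python3 -m crank '[[[0.7,-0.4,-3,0,-1],[0.7,-0.8,-7.5,0,-1.9],[0.7,-1.2,-12.2,0,-1.9],[0.7,-1.7,-17,0,-1.9],[0.7,-2.2,-22,0,-1.9],[0.7,-2.7,-27,0,-1.9],[0.7,-3.2,-32,0,-1.9],[0.7,-3.5,-36,0,-1.9],[0.7,-3.64,-37.3,0,-1.9],[0.7,-3.64,-37.3,0,-1.9]]]'; python3 - <<'E'
from m import *
im,d=save('top','top1'); save('scene','scene1')
for n in('top','scene'):
    z=np.load(f'pics/{n}1.npz'); q=world(n,z['d'].astype(float)).reshape(-1,3)
    s=q[(np.hypot(q[:,0]-573.7,q[:,1]-328.5)<50)&(q[:,2]>66)&(q[:,2]<85)]
    print(n,len(s),s.mean(0),circ(s[:,:2]))
E
python3 go.py 481.2 -33 101 161.8
```

```text
time: 7.25
tool_pos: [479.2, -35.5, 189.7]
tcp_rot: [3.141, 0.0, 2.821]
contact_force: [0.2, -0.6, -0.4]
grip_width: 64.0
finger_force: 0.0
top 684 [570.75878297 327.20066798  74.9755638 ] (array([571.65130615, 327.78131104]), 31.561115264892578)
scene 0 [nan nan nan] (array([0., 0.]), 0.0)
at [479.7 -33.4 189.6] yaw 161.8 t 7.35 grip 64.5 0.0 F [-0.8  0.1  0. ] | shift [-0.13  0.08  8.86] turn -0.0<stdin>:6: RuntimeWarning: Mean of empty slice.
  ret = um.true_divide(
```

The cup stands in the foot: its top rose 7.7 mm and it is within 2 mm of centre. Now the shell.

```bash
python3 -m crank '[[[0.7,-0.13,0.08,2,0],[0.7,-0.13,0.08,5,0],[0.7,-0.13,0.08,7.5,0],[0.7,-0.13,0.08,8.6,0],[0.6,-0.13,0.08,8.9,0],[0.1,-0.13,0.08,8.9,0],[0,-0.13,0.08,8.9,0],[0,-0.13,0.08,8.9,0],[0,-0.13,0.08,8.9,0],[0,-0.13,0.08,8.9,0]]]';python3 -m crank '[[[0,0,0,0,0],[0,0,0,0,0],[0,0,0,0,0],[0,0,0,0,0],[0,0,0,0,0],[0,0,0,-2,0],[0,0,0,-5,0],[0,0,0,-8,0],[0,0,0,-10,0],[0,0,0,-10,0]]]'; python3 go.py 573.3 328.5 205 226
```

```text
time: 8.35
tool_pos: [481.1, -33.8, 101.0]
tcp_rot: [3.141, 0.001, 2.824]
contact_force: [-0.7, -0.3, 0.2]
grip_width: 20.9
finger_force: 0.0
time: 9.35
tool_pos: [482.3, -34.0, 203.1]
tcp_rot: [3.141, 0.006, 2.824]
contact_force: [-0.2, 0.5, -1.7]
grip_width: 14.6
finger_force: 30.0
at [482.3 -34.  203.1] yaw 161.8 t 9.35 grip 14.6 30.0 F [-0.2  0.5 -1.7] | shift [ 2.68 37.28 -0.18] turn -64.2
```

```bash
python3 -m crank '[[[0,0.2,2,0,-6],[0,0.4,5,0,-13],[0,0.7,9,0,-20],[0,1,13.5,0,-28],[0,1.3,18,0,-36],[0,1.6,22.5,0,-44],[0,2,27,0,-52],[0,2.3,31.5,0,-60],[0,2.5,35.3,0,-64],[0,2.68,37.3,0,-64]]]';python3 -m crank '[[[0,0,0,0,0],[0,0,0,0,0],[0,0,0,0,0],[0,0,0,0,0],[0,0,0,0,0],[0,0,0,0,0],[0,0,0,0,0],[0,0,0,0,0],[0,0,0,0,0],[0,0,0,0,0]]]'; python3 - <<'E'
from m import *
save('top','top2'); save('scene','scene2')
for n in('top','scene'):
    z=np.load(f'pics/{n}2.npz'); q=world(n,z['d'].astype(float)).reshape(-1,3)
    C=z['im'].reshape(-1,3).astype(int)
    s=q[(np.hypot(q[:,0]-573.7,q[:,1]-328.5)<70)&(q[:,2]>172)&(q[:,2]<188)&(C.min(1)>120)]
    print(n,len(s))
    if len(s)>5: print(s.mean(0),circ(s[:,:2]))
E
python3 go.py 573.3 328.5 109 226
```

```text
time: 10.35
tool_pos: [571.4, 332.0, 198.1]
tcp_rot: [3.14, -0.002, -2.338]
contact_force: [0.4, -0.7, -0.7]
grip_width: 14.6
finger_force: 30.0
time: 11.35
tool_pos: [571.9, 329.0, 200.6]
tcp_rot: [-3.142, 0.0, -2.342]
contact_force: [0.1, -0.0, -0.5]
grip_width: 14.6
finger_force: 30.0
top 100
[578.36437658 291.79015074 179.10687366] (array([576.47711182, 292.24563599]), 19.943605422973633)
scene 574
[560.63622432 317.78528133 178.18235946] (array([572.14855957, 329.29959106]), 44.961605072021484)
at [571.9 329.  200.5] yaw -134.2 t 11.45 grip 14.9 30.0 F [ 0.3  0.1 -1.1] | shift [-0.06 -0.14  9.15] turn -0.2
```

View pics/scene2.png

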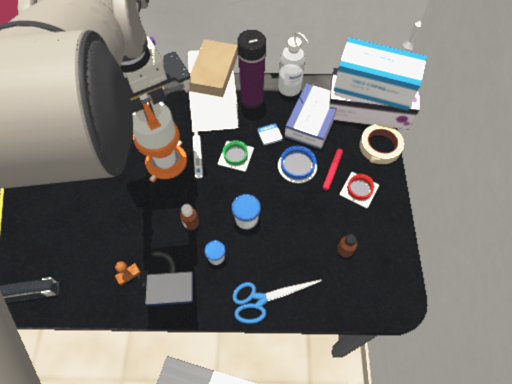

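The scene view shows the shell held upright above the foot at about (157,140), with the bar about 57° counter-clockwise of the foot x axis. I lower it gently.

```bash
python3 -m crank '[[[0,-0.06,-0.14,0,0],[0,-0.06,-0.14,1,0],[0,-0.06,-0.14,2.5,0],[0,-0.06,-0.14,4,0],[0,-0.06,-0.14,5.5,0],[0,-0.06,-0.14,6.8,0],[0,-0.06,-0.14,7.8,0],[0,-0.06,-0.14,8.3,0],[0,-0.06,-0.14,8.5,0],[0,-0.06,-0.14,8.5,0]]]'; python3 go.py 573.5 328.5 109 226
```

```text
time: 12.45
tool_pos: [573.5, 328.5, 115.7]
tcp_rot: [-3.141, 0.0, -2.342]
contact_force: [-0.3, 0.6, -0.8]
grip_width: 14.8
finger_force: 30.0
at [573.5 328.5 115.7] yaw -134.2 t 12.45 grip 14.8 30.0 F [-0.3  0.6 -0.8] | shift [-0.   -0.    0.67] turn -0.2
```

```bash
python3 -m crank '[[[0,0,0,0.2,0],[0,0,0,0.35,0],[0,0,0,0.5,0],[0,0,0,0.6,0],[0,0,0,0.65,0],[0,0,0,0.65,0],[0,0,0,0.65,0],[0,0,0,0.65,0],[0,0,0,0.65,0],[0,0,0,0.65,0]]]'; python3 go.py 573.5 328.5 109 226
```

```text
time: 13.45
tool_pos: [573.3, 328.4, 109.1]
tcp_rot: [3.142, 0.0, -2.342]
contact_force: [-0.3, -0.6, -0.3]
grip_width: 15.1
finger_force: 30.0
at [573.3 328.4 109.1] yaw -134.2 t 13.45 grip 15.1 30.0 F [-0.3 -0.6 -0.3] | shift [-0.02 -0.01  0.01] turn -0.2
```

```bash
python3 -m crank '[[[0,0,0,0.05,0],[0,0,0,0.05,6],[0,0,0,0.05,13],[0,0,0,0.05,20],[0,0,0,0.05,27],[0,0,0,0.05,34],[0,0,0,0.05,40],[0,0,0,0.05,46],[0,0,0,0.05,50],[0,0,0,0.05,52]]]'; python3 -c "
from plant import bot;print(bot.get_obs()['moment'])"; python3 go.py 573.5 328.5 109 169
```

```text
time: 14.45
tool_pos: [573.3, 328.4, 108.5]
tcp_rot: [3.142, -0.0, 3.031]
contact_force: [0.6, -0.1, -1.0]
grip_width: 14.3
finger_force: 30.0
[-0.01366061  0.00479157 -0.0204109 ]
at [573.3 328.4 108.5] yaw 173.7 t 14.45 grip 14.3 30.0 F [ 0.6 -0.1 -1. ] | shift [-0.02  0.01 -0.05] turn 4.7
```

```bash
python3 -m crank '[[[0,0,0,0,1],[0,0,0,0,2],[0,0,0,0,3],[0,0,0,0,4],[0,0,0,0,5],[0,0,0,0,5.5],[0,0,0,0,6],[0,0,0,0,6],[0,0,0,0,6],[0,0,0,0,6]]]'; python3 - <<'E'
from m import *
print(bot.get_obs()['moment'],np.degrees(bot.get_obs()['tcp_rot'][2]))
E
```

```text
time: 15.45
tool_pos: [573.3, 328.5, 108.5]
tcp_rot: [3.142, 0.0, 2.929]
contact_force: [-0.1, 0.2, -1.2]
grip_width: 14.9
finger_force: 30.0
[-0.00787673 -0.07275366  0.08620478] 167.80877657938808
```

```bash
python3 -m crank '[[[0,0,0,0,0.5],[0,0,0,0,1],[0,0,0,0,1.5],[0,0,0,0,2],[0,0,0,0,2.5],[0,0,0,0,2.5],[0,0,0,0,2.5],[0,0,0,0,2.5],[0,0,0,0,2.5],[0,0,0,0,2.5]]]'; python3 - <<'E'
from m import *
print(bot.get_obs()['moment'],np.degrees(bot.get_obs()['tcp_rot'][2]))
E
```

```text
time: 16.45
tool_pos: [573.1, 328.5, 108.5]
tcp_rot: [3.142, -0.0, 2.885]
contact_force: [-2.4, 0.7, -0.4]
grip_width: 15.0
finger_force: 30.0
[0.33698742 0.65598981 0.14428359] 165.3038399095408
```

The reaction moment has risen, so the shell is at its stop. I release it and lift off.

```bash
python3 -m crank '[[[0,0,0,0,-1],[0.3,0,0,0,-1],[0.5,0,0,0,-1],[0.6,0,0,0,-1],[0.6,0,0,0,-1],[0.6,0,0,-1,-1],[0.6,0,0,-4,-1],[0.6,0,0,-7,-1],[0.6,0,0,-9,-1],[0.6,0,0,-9,-1]]]'; python3 go.py 477.2 91 170 120
```

```text
time: 17.45
tool_pos: [574.9, 329.1, 203.2]
tcp_rot: [3.137, 0.006, 2.903]
contact_force: [-0.4, 0.2, 0.4]
grip_width: 55.2
finger_force: 0.0
at [574.9 329.1 203.2] yaw 166.3 t 17.45 grip 55.2 0.0 F [-0.4  0.2  0.4] | shift [  3.87 -25.46   3.17] turn 46.3
```

```bash
python3 -m crank '[[[1,0.3,-2,0,6],[1,0.7,-6,0,14],[1,1.3,-10.5,0.5,22],[1,2,-15,1,30],[1,2.7,-19.5,2,38],[1,3.4,-23.5,3,44],[1,3.87,-25.5,3.1,46.3],[1,3.87,-25.5,3.1,46.3],[1,3.87,-25.5,3.1,46.3],[1,3.87,-25.5,3.1,46.3]]]'; python3 - <<'E'
from m import *
save('top','top3'); save('scene','scene3')
for n in('top','scene'):
    z=np.load(f'pics/{n}3.npz'); q=world(n,z['d'].astype(float)).reshape(-1,3); C=z['im'].reshape(-1,3).astype(int)
    near=np.hypot(q[:,0]-573.7,q[:,1]-328.5)<60
    s=q[near&(q[:,2]>77)&(q[:,2]<95)]
    if len(s): print(n,len(s),circ(s[:,:2]))
    s=q[near&(q[:,2]>104)&(q[:,2]<116)]
    if len(s): print('bar',len(s),s.mean(0),cv2.minAreaRect(s[:,:2].astype(np.float32)))
E
python3 go.py 477.2 91 62 120
```

```text
time: 18.45
tool_pos: [475.9, 90.7, 167.6]
tcp_rot: [3.141, 0.0, 2.096]
contact_force: [0.4, -0.1, -0.2]
grip_width: 91.9
finger_force: 0.0
top 1168 (array([571.7868042 , 327.20385742]), 45.24862289428711)
bar 200 [571.09535548 325.89623423 109.72352666] ((572.3094482421875, 325.86859130859375), (15.647215843200684, 56.3699951171875), 77.89764404296875)
at [475.7  90.8 167.5] yaw 120.1 t 18.55 grip 91.9 0.0 F [-0.5 -0.  -0.1] | shift [-0.05  0.13 10.55] turn 0.1
```

```bash
python3 -c "
import cv2;a=cv2.imread('pics/top3.png')[80:240,70:270];b=cv2.imread('pics/scene3.png')[80:240,80:280];cv2.imwrite('pics/c3.png',cv2.resize(cv2.hconcat([a,b]),None,fx=2,fy=2,interpolation=2))"
```

```text
(no output)
```

View pics/c3.png

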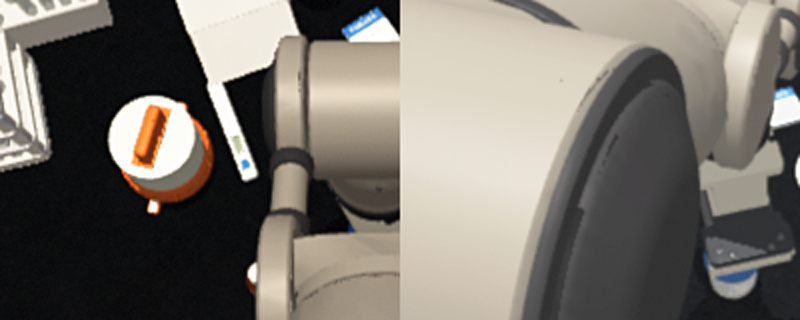

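The crop shows the shell seated on the foot at (150,135), its bar in line with the ear mark at (153,206). The bar angle is -12° against about -11° for the foot, and the height is right. Next is the blue cup.

```bash
python3 -m crank '[[[1,-0.05,0.13,3,0],[1,-0.05,0.13,6.5,0],[1,-0.05,0.13,9,0],[1,-0.05,0.13,10.3,0],[0.9,-0.05,0.13,10.55,0],[0.3,-0.05,0.13,10.55,0],[0.3,-0.05,0.13,10.55,0],[0.3,-0.05,0.13,10.55,0],[0.3,-0.05,0.13,10.55,0],[0.3,-0.05,0.13,10.55,0]]]';python3 -m crank '[[[0.3,0,0,0,0],[0.3,0,0,0,0],[0.3,0,0,-1,0],[0.3,0,0,-3,0],[0.3,0,0,-5.5,0],[0.3,0,0,-6,0],[0.3,0,0,-6,0],[0.3,0,0,-6,0],[0.3,0,0,-6,0],[0.3,0,0,-6,0]]]'; python3 go.py 651.1 9.8 110 120
```

```text
time: 19.55
tool_pos: [477.4, 90.2, 62.9]
tcp_rot: [3.14, 0.001, 2.094]
contact_force: [0.3, 0.4, 4.7]
grip_width: 61.6
finger_force: 30.0
time: 20.55
tool_pos: [476.2, 90.0, 121.1]
tcp_rot: [-3.14, -0.001, 2.094]
contact_force: [0.6, 0.6, -0.0]
grip_width: 61.2
finger_force: 30.0
at [476.2  90.  121.1] yaw 120.0 t 20.55 grip 61.2 30.0 F [ 0.6  0.6 -0. ] | shift [-15.7   11.14   1.08] turn -0.0
```

```bash
python3 -m crank '[[[0.3,-1.5,1,0,0],[0.3,-4,2.8,0,0],[0.3,-7,5,0,0],[0.3,-10,7.1,0,0],[0.3,-13,9.2,0,0],[0.3,-15,10.6,0,0],[0.3,-15.7,11.1,0,0],[0.3,-15.7,11.1,0,0],[0.3,-15.7,11.1,1.5,0],[0.3,-15.7,11.1,2.5,0]]]';python3 -m crank '[[[0.3,0,0,0,0],[0.3,0,0,1,0],[0.3,0,0,2,0],[0.3,0,0,2.3,0],[0.3,0,0,2.3,0],[0.3,0,0,2.3,0],[0.3,0,0,2.3,0],[0.3,0,0,2.3,0],[0.3,0,0,2.3,0],[0.3,0,0,2.3,0]]]'; python3 go.py 651.1 9.8 68.3 120
```

```text
time: 21.55
tool_pos: [649.8, 10.5, 96.1]
tcp_rot: [-3.14, -0.001, 2.095]
contact_force: [-0.8, 0.7, -1.0]
grip_width: 61.6
finger_force: 30.0
time: 22.55
tool_pos: [651.4, 9.6, 74.2]
tcp_rot: [3.141, 0.0, 2.094]
contact_force: [0.2, 0.3, -0.4]
grip_width: 61.4
finger_force: 30.0
at [651.4   9.6  74.2] yaw 120.0 t 22.55 grip 61.4 30.0 F [ 0.2  0.3 -0.4] | shift [ 0.03 -0.01  0.59] turn -0.0
```

```bash
python3 -m crank '[[[0.3,0,0,0.2,0],[0.3,0,0,0.4,0],[0.3,0,0,0.5,0],[0.3,0,0,0.55,0],[0.3,0,0,0.6,0],[0.3,0,0,0.6,0],[0.3,0,0,0.6,0],[0.3,0,0,0.6,0],[0.3,0,0,0.6,0],[0.3,0,0,0.6,0]]]'; python3 go.py 651.1 9.8 68.3 120
```

```text
time: 23.55
tool_pos: [651.4, 9.5, 68.9]
tcp_rot: [3.141, 0.0, 2.094]
contact_force: [-3.2, -0.6, 5.0]
grip_width: 61.6
finger_force: 30.0
at [651.4   9.5  68.9] yaw 120.0 t 23.55 grip 61.6 30.0 F [-3.2 -0.6  5. ] | shift [ 0.04 -0.01  0.06] turn 0.0
```

Contact with the floor is felt (5 N). I release, rise and go on to the red bottle.

```bash
python3 -m crank '[[[0.3,0,0,0,0],[0.9,0,0,0,0],[0.9,0,0,0,0],[0.9,0,0,0,0],[0.9,0,0,0,0],[0.9,0,0,-2,0],[0.9,0,0,-5.5,0],[0.9,0,0,-9,0],[0.9,0,0,-10,0],[0.9,0,0,-10,0]]]'; python3 go.py 431.8 210.1 165 120
```

```text
time: 24.55
tool_pos: [652.2, 9.6, 169.8]
tcp_rot: [3.138, 0.002, 2.094]
contact_force: [0.3, 0.2, -0.8]
grip_width: 82.6
finger_force: 0.0
at [652.2   9.6 169.8] yaw 120.0 t 24.55 grip 82.6 0.0 F [ 0.3  0.2 -0.8] | shift [28.39 -9.06  0.39] turn 0.0
```

```bash
python3 -m crank '[[[0.8,2,-0.6,0,0],[0.7,6,-1.9,0,0],[0.7,10.5,-3.4,0,0],[0.7,15,-4.8,0,0],[0.7,19.5,-6.2,0,0],[0.7,24,-7.7,0,0],[0.7,27,-8.6,0,0],[0.7,28.4,-9.06,0.4,0],[0.7,28.4,-9.06,0.4,0],[0.7,28.4,-9.06,0.4,0]]]'; python3 - <<'E'
from m import *
save('top','top4'); save('scene','scene4')
for n in('top','scene'):
    z=np.load(f'pics/{n}4.npz'); q=world(n,z['d'].astype(float)).reshape(-1,3)
    s=q[(np.hypot(q[:,0]-651,q[:,1]-10)<50)&(q[:,2]>66)&(q[:,2]<85)]
    if len(s): print(n,len(s),s.mean(0),circ(s[:,:2]))
E
python3 go.py 431.8 210.1 43 120
```

```text
time: 25.55
tool_pos: [431.4, 209.8, 163.3]
tcp_rot: [-3.141, 0.0, 2.095]
contact_force: [1.1, 0.3, -0.3]
grip_width: 64.6
finger_force: 0.0
top 641 [648.56779007   9.23427548  73.20318726] (array([649.31817627,   9.24799347]), 31.34746551513672)
scene 488 [649.43602693  10.52165941  72.17417758] (array([650.67218018,  10.55705452]), 31.956754684448242)
at [432.  209.4 163.6] yaw 119.9 t 25.65 grip 64.1 0.0 F [-0.2 -0.6 -0. ] | shift [ 0.07  0.02 12.06] turn -0.1
```

The blue cup is seated: up 5.8 mm and within 1.5 mm of centre. I grasp the red bottle.

```bash
python3 -m crank '[[[0.7,0.05,0.02,3,0],[0.7,0.05,0.02,7,0],[0.7,0.05,0.02,10,0],[0.7,0.05,0.02,11.6,0],[0.7,0.05,0.02,12.06,0],[0.5,0.05,0.02,12.06,0],[0.15,0.05,0.02,12.06,0],[0.15,0.05,0.02,12.06,0],[0.15,0.05,0.02,12.06,0],[0.15,0.05,0.02,12.06,0]]]';python3 -m crank '[[[0.15,0,0,0,0],[0.15,0,0,0,0],[0.15,0,0,0,0],[0.15,0,0,-1.5,0],[0.15,0,0,-4,0],[0.15,0,0,-7.5,0],[0.15,0,0,-11,0],[0.15,0,0,-12,0],[0.15,0,0,-12,0],[0.15,0,0,-12,0]]]'; python3 go.py 627 -149 163 120
```

```text
time: 26.65
tool_pos: [431.5, 211.0, 44.3]
tcp_rot: [3.139, 0.001, 2.095]
contact_force: [1.7, -0.1, 4.9]
grip_width: 35.0
finger_force: 30.0
time: 27.65
tool_pos: [429.9, 210.6, 162.2]
tcp_rot: [-3.14, -0.001, 2.095]
contact_force: [0.1, 0.2, -1.4]
grip_width: 35.0
finger_force: 30.0
at [429.9 210.6 162.2] yaw 120.0 t 27.65 grip 35.0 30.0 F [ 0.1  0.2 -1.4] | shift [-40.99  -0.92  -0.1 ] turn 0.0
```

```bash
python3 -m crank '[[[0.15,-1.5,0,0,0],[0.15,-5,-0.1,0,0],[0.15,-9.5,-0.2,0,0],[0.15,-14.2,-0.3,0,0],[0.15,-19,-0.4,0,0],[0.15,-23.8,-0.5,0,0],[0.15,-28.5,-0.6,0,0],[0.15,-33,-0.7,0,0],[0.15,-37,-0.8,0,0],[0.15,-40,-0.9,0,0]]]';python3 -m crank '[[[0.15,-1,0,0,0],[0.15,-1,0,0,0],[0.15,-1,0,2,0],[0.15,-1,0,5,0],[0.15,-1,0,7.5,0],[0.15,-1,0,8,0],[0.15,-1,0,8,0],[0.15,-1,0,8,0],[0.15,-1,0,8,0],[0.15,-1,0,8,0]]]'; python3 go.py 627 -149 49 120
```

```text
time: 28.65
tool_pos: [622.8, -142.5, 160.3]
tcp_rot: [-3.139, -0.003, 2.093]
contact_force: [0.4, -0.2, -0.4]
grip_width: 34.9
finger_force: 30.0
time: 29.65
tool_pos: [628.6, -148.8, 84.7]
tcp_rot: [3.14, 0.002, 2.095]
contact_force: [0.1, 0.3, -1.0]
grip_width: 35.0
finger_force: 30.0
at [ 628.6 -148.8   84.7] yaw 120.0 t 29.65 grip 35.0 30.0 F [ 0.1  0.3 -1. ] | shift [ 0.07 -0.15  3.57] turn 0.0
```

```bash
python3 -m crank '[[[0.15,0.05,-0.1,1,0],[0.15,0.05,-0.1,2,0],[0.15,0.05,-0.1,2.7,0],[0.15,0.05,-0.1,3.1,0],[0.15,0.05,-0.1,3.3,0],[0.15,0.05,-0.1,3.4,0],[0.15,0.05,-0.1,3.5,0],[0.15,0.05,-0.1,3.55,0],[0.15,0.05,-0.1,3.55,0],[0.15,0.05,-0.1,3.55,0]]]'; python3 go.py 627 -149 49 120
```

```text
time: 30.65
tool_pos: [626.6, -149.1, 50.2]
tcp_rot: [-3.141, 0.0, 2.095]
contact_force: [-7.5, 1.2, 15.9]
grip_width: 35.0
finger_force: 30.0
at [ 626.6 -149.1   50.2] yaw 120.0 t 30.65 grip 35.0 30.0 F [-7.5  1.2 15.9] | shift [-0.02  0.04  0.12] turn 0.0
```

```bash
python3 -m crank '[[[0.15,0,0,-0.1,0],[0.15,0,0,-0.1,0],[0.4,0,0,-0.1,0],[0.62,0,0,-0.1,0],[0.62,0,0,-0.1,0],[0.62,0,0,-0.1,0],[0.62,0,0,-3,0],[0.62,0,0,-7,0],[0.62,0,0,-11,0],[0.62,0,0,-12,0]]]'; python3 go.py 467.5 -144.5 165 120
```

```text
time: 31.65
tool_pos: [629.0, -149.5, 173.1]
tcp_rot: [3.136, 0.006, 2.094]
contact_force: [0.2, -0.2, 0.3]
grip_width: 56.9
finger_force: 0.0
at [ 629.  -149.5  173.1] yaw 120.0 t 31.65 grip 56.9 0.0 F [ 0.2 -0.2  0.3] | shift [  8.52 -13.74   0.68] turn 0.0
```

```bash
python3 -m crank '[[[0.7,1.5,-2.4,0,0],[0.7,3.5,-5.6,0,0],[0.7,5.5,-9,0,0],[0.7,7.5,-12,0,0],[0.7,8.5,-13.7,0.5,0],[0.7,8.5,-13.7,0.5,0],[0.7,8.5,-13.7,0.5,0],[0.7,8.5,-13.7,0.5,0],[0.7,8.5,-13.7,0.5,0],[0.7,8.5,-13.7,0.5,0]]]'; python3 - <<'E'
from m import *
save('top','top5'); save('scene','scene5')
for n in('top','scene'):
    z=np.load(f'pics/{n}5.npz'); q=world(n,z['d'].astype(float)).reshape(-1,3)
    s=q[(np.hypot(q[:,0]-627,q[:,1]+149)<30)&(q[:,2]>80)&(q[:,2]<95)]
    if len(s): print(n,len(s),s.mean(0),circ(s[:,:2]))
E
python3 go.py 467.5 -144.6 42 120
```

```text
time: 32.65
tool_pos: [466.4, -143.7, 162.7]
tcp_rot: [3.141, -0.0, 2.095]
contact_force: [-0.5, 0.5, -0.0]
grip_width: 63.9
finger_force: 0.0
top 94 [ 622.65024261 -150.14701993   85.70262527] (array([ 623.7666626 , -151.49734497]), 11.897926330566406)
at [ 466.1 -143.7  162.7] yaw 120.0 t 32.75 grip 64.1 0.0 F [ 0.7 -0.6  0.1] | shift [-0.16  0.08 12.07] turn 0.0
```

The red bottle is seated: up 5.7 mm and about 3.5 mm off centre, inside the 9.5 mm limit. Green bottle next.

```bash
python3 -m crank '[[[0.7,-0.14,0.05,3,0],[0.7,-0.14,0.05,7,0],[0.7,-0.14,0.05,10,0],[0.7,-0.14,0.05,11.6,0],[0.7,-0.14,0.05,12.07,0],[0.5,-0.14,0.05,12.07,0],[0.15,-0.14,0.05,12.07,0],[0.15,-0.14,0.05,12.07,0],[0.15,-0.14,0.05,12.07,0],[0.15,-0.14,0.05,12.07,0]]]';python3 -m crank '[[[0.15,0,0,0,0],[0.15,0,0,0,0],[0.15,0,0,0,0],[0.15,0,0,-1.5,0],[0.15,0,0,-4,0],[0.15,0,0,-7.5,0],[0.15,0,0,-11,0],[0.15,0,0,-12,0],[0.15,0,0,-12,0],[0.15,0,0,-12,0]]]'; python3 go.py 636 166.2 163 30
```

```text
time: 33.75
tool_pos: [467.5, -144.9, 43.0]
tcp_rot: [3.14, 0.002, 2.094]
contact_force: [0.6, 0.4, 3.2]
grip_width: 34.5
finger_force: 30.0
time: 34.75
tool_pos: [466.1, -144.3, 161.0]
tcp_rot: [-3.14, -0.002, 2.094]
contact_force: [-0.6, 0.3, -0.4]
grip_width: 34.3
finger_force: 30.0
at [ 466.1 -144.3  161. ] yaw 120.0 t 34.75 grip 34.3 30.0 F [-0.6  0.3 -0.4] | shift [18.4  30.24 -0.2 ] turn 90.0
```

```bash
python3 -m crank '[[[0.15,0.7,1.1,0,6],[0.15,2.2,3.6,0,14],[0.15,4.2,6.9,0,22],[0.15,6.4,10.5,0,30],[0.15,8.6,14.1,0,38],[0.15,10.8,17.7,0,46],[0.15,13,21.3,0,54],[0.15,15.2,24.9,0,62],[0.15,17,28,0,70],[0.15,18.1,29.8,0,78]]]';python3 -m crank '[[[0.15,0,0,0,6],[0.15,0,0,0,12],[0.15,0,0,2,12],[0.15,0,0,5,12],[0.15,0,0,7.5,12],[0.15,0,0,8,12],[0.15,0,0,8,12],[0.15,0,0,8,12],[0.15,0,0,8,12],[0.15,0,0,8,12]]]'; python3 go.py 636.2 166.2 48.3 30
```

```text
time: 35.75
tool_pos: [634.2, 163.6, 159.0]
tcp_rot: [-3.139, 0.003, 0.729]
contact_force: [-0.0, 0.2, -1.4]
grip_width: 34.3
finger_force: 30.0
time: 36.75
tool_pos: [635.0, 161.1, 83.5]
tcp_rot: [3.141, -0.002, 0.524]
contact_force: [0.2, 0.7, -1.2]
grip_width: 34.6
finger_force: 30.0
at [635.  161.1  83.5] yaw 30.0 t 36.75 grip 34.6 30.0 F [ 0.2  0.7 -1.2] | shift [ 0.35 -0.38  3.52] turn 0.0
```

```bash
python3 -m crank '[[[0.15,0.35,-0.35,0,0],[0.15,0.35,-0.35,1,0],[0.15,0.35,-0.35,2,0],[0.15,0.35,-0.35,2.7,0],[0.15,0.35,-0.35,3.1,0],[0.15,0.35,-0.35,3.3,0],[0.15,0.35,-0.35,3.4,0],[0.15,0.35,-0.35,3.45,0],[0.15,0.35,-0.35,3.45,0],[0.15,0.35,-0.35,3.45,0]]]'; python3 go.py 636.2 166.2 48.3 30
```

```text
time: 37.75
tool_pos: [635.5, 165.9, 49.0]
tcp_rot: [-3.141, -0.0, 0.524]
contact_force: [-4.1, -0.3, 6.9]
grip_width: 34.5
finger_force: 30.0
at [635.5 165.9  49. ] yaw 30.0 t 37.75 grip 34.5 30.0 F [-4.1 -0.3  6.9] | shift [0.08 0.01 0.07] turn 0.0
```

Contact is felt. I release, lift and back away to check everything.

```bash
python3 -m crank '[[[0.15,0,0,-0.05,0],[0.3,0,0,-0.05,0],[0.6,0,0,-0.05,0],[0.6,0,0,-0.05,0],[0.6,0,0,-0.05,0],[0.6,0,0,-0.05,0],[0.6,0,0,-3,0],[0.6,0,0,-7,0],[0.6,0,0,-11.5,0],[0.6,0,0,-15,0]]]'; python3 go.py 380 -60 260 30
```

```text
time: 38.75
tool_pos: [636.2, 165.9, 200.4]
tcp_rot: [3.141, -0.002, 0.524]
contact_force: [1.4, 0.6, 0.2]
grip_width: 55.0
finger_force: 0.0
at [636.2 165.9 200.4] yaw 30.0 t 38.75 grip 55.0 0.0 F [1.4 0.6 0.2] | shift [-33.47   6.76  -6.02] turn 0.0
```

```bash
python3 -m crank '[[[0.6,-2,0.4,-2,0],[0.6,-6,1.2,-4,0],[0.6,-10.5,2.1,-6,0],[0.6,-15,3,-6,0],[0.6,-19.5,3.9,-6,0],[0.6,-24,4.8,-6,0],[0.6,-28.5,5.7,-6,0],[0.6,-32,6.4,-6,0],[0.6,-33.5,6.8,-6,0],[0.6,-33.5,6.8,-6,0]]]'; python3 - <<'E'
from m import *
save('top','top6'); save('scene','scene6')
for n in('top','scene'):
    z=np.load(f'pics/{n}6.npz'); q=world(n,z['d'].astype(float)).reshape(-1,3)
    for k,x,y,r,a,b in[('gb',636,166,30,66,80),('rb',627,-149,30,80,95),('bc',651,10,50,66,85),('sh',573.7,328.5,60,77,95),('bar',573.7,328.5,60,104,116)]:
        s=q[(np.hypot(q[:,0]-x,q[:,1]-y)<r)&(q[:,2]>a)&(q[:,2]<b)]
        if len(s): print(n,k,len(s),s.mean(0).round(1),circ(s[:,:2]),round(cv2.minAreaRect(s[:,:2].astype(np.float32))[2],1) if k=='bar' else '')
a=cv2.imread('pics/top6.png')[60:260,100:440];b=cv2.imread('pics/scene6.png')[90:290,100:440]
cv2.imwrite('pics/c6.png',cv2.resize(cv2.vconcat([a,b]),None,fx=1.45,fy=1.45))
E
```

```text
time: 39.75
tool_pos: [378.5, -61.5, 258.0]
tcp_rot: [3.141, -0.0, 0.521]
contact_force: [0.8, 0.7, -0.2]
grip_width: 55.1
finger_force: 0.0
top gb 90 [632.  163.4  71.5] (array([632.82830811, 163.69699097]), 11.628486633300781) 
top rb 91 [ 622.7 -150.2   86.1] (array([ 623.4019165 , -150.76693726]), 11.275260925292969) 
top bc 639 [648.6   9.2  73.3] (array([649.3961792 ,   8.32675743]), 31.61650276184082) 
top sh 1173 [569.2 324.6  86.7] (array([571.08673096, 326.69924927]), 45.00986862182617) 
top bar 201 [571.2 325.8 109.8] (array([572.52404785, 326.61990356]), 28.250736236572266) 76.1
scene bc 46 [675.6   7.   72.4] (array([672.33044434,   9.61837769]), 16.64126968383789) 
scene sh 821 [567.9 324.5  86. ] (array([573.62054443, 327.39526367]), 46.385047912597656) 
scene bar 144 [572.2 327.5 108.8] (array([573.56958008, 328.72354126]), 27.600004196166992) 77.6
```

View pics/c6.png

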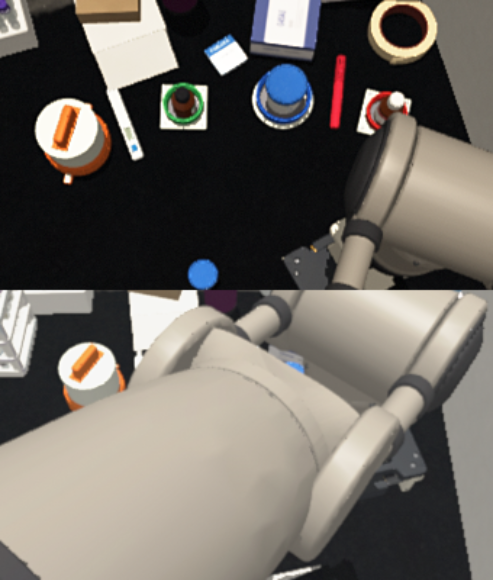

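The final view shows every specimen upright in its holder and the shell locked, its bar in line with the ear mark. The measured offsets and heights are all inside tolerance, so I hand in.

```bash
python3 -c "
from plant import bot;print(bot.close_job())"
```

```text
the job is handed in; nothing more can be done
None
```

I handed the job in at about 40 s of the 128 s. By the final measurements the blue cup and both bottles stand in their own stands, and the orange cup is under the shell, which is locked on the foot; the judge's result was not shown.

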